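# Load a precast gel cassette into the gel runner

### The job

Get the gel runner ready for its samples: press the release button on its front so that the cover springs fully open, then turn the gel cassette end for end and slide it, nose first, along the guide rails until it is fully home against the end stop. Leave it lying there level with the cover open, and do not disturb the bottles and boxes round about.

Things in the scene. Friction and masses are not known exactly. Their poses are not given: they have to be found in the camera images.
- gel_base: Gel runner: fixed white instrument, its front turned left, with a flat deck 45 mm above the bench. Origin at bench level; x is the way the cassette slides in. Reaches from x -150 (front) to +130 mm, 190 mm wide. Deck before the rails is bare, but on its front corners (x -150 to -114, |y| 50 to 95 mm) stand sloping wedges up to 29 mm above the deck: release button at y -72, display at y +72.
- rail_mouth (a point): Middle of the mouth of the two guide rails, on the deck: (-32, 0, 45) mm in gel_base. The rails run along x to the end stop, 12 mm high, 65 mm apart inside (about 77 mm at the mouth, narrowing over 18 mm). From 20 mm in, lips reach inward to y +-27.5 mm with 8.5 mm free height below them: the cassette can only be slid in along the deck, not laid in from above.
- rail_end (a point): Foot of the end stop, on the deck, at (100, 0, 45) mm in gel_base: the tip of the cassette's nose lies here when it is home.
- release_top (a point): Middle of the face of the release button, a white push button 22 x 28 mm on the sloping wedge at the corner of its front that is nearer the robot, about 8 mm proud of its black bezel. Its z axis points out of the button, 34 degrees (0.588 rad) from vertical towards the front (gel_base -x).
- release (a joint): Travel of the release button into the wedge, m: 0 out, 0.007 fully in. Its spring takes about 1.6 N to start and 4.5 N to push home; beyond about 0.005 a hook lets the cover go. It comes back by itself.
- cover (a joint): Opening of the clamshell cover, rad: 0 shut and latched (at the start), 0.80 at its stop. Hinge line along gel_base y at (120, 0, 56) mm. Shut, its top is 88 mm above the bench, it is 174 mm wide, and its front, 105 mm before gel_base's origin, closes the way to the rails. Unlatched, a spring swings it up in about half a second and holds it at the stop; it opens no further.
- cover_edge (a point): Middle of the lower front edge of the cover. With the cover at its stop this hangs at about (-41, 0, 213) mm in gel_base and the cover slopes from the hinge up to it at 46 degrees, over the rails: an upright gripper that follows the cassette all the way in strikes it, one leaning 25 to 45 degrees back to the front passes below.
- cassette: Gel cassette, a flat grey tray with a white chamber on top, 150 mm long, about 110 g. Origin in the middle of its underside, x towards the nose. Flange 62 wide, 6 mm thick; chamber 46 wide, 14 mm high from x -28 to +62; at the grip end (x -75 to -61) shoulders 82 wide, 9 mm high, too wide for the rails; fin there (see cassette_grip). Starts on the bench, grip end towards the gel runner: wrong way round for the rails.
- cassette_nose (a point): Tip of the cassette's nose, underside: (75, 0, 0) mm in the cassette.
- cassette_grip (a point): Middle of the top of the cassette's upright grip fin: (-53, 0, 34) mm in the cassette. The fin is 14 mm thick (cassette y), 36 mm long (x -71 to -35) and rises from 6 to 34 mm above the underside; the flange beside it is flat and free for fingertips.
- bottle: Bystander: clear one-litre bottle, 96 mm across, 213 mm tall, on the bench behind the cassette or left of there. Origin at its foot.
- tip_rack: Bystander: pipette tip rack, 93 x 118 x 66 mm, on the bench behind the cassette or left of there. Origin in the middle of its underside.
- wash_bottle: Bystander: wash bottle with a spout, 66 x 107 mm, 213 mm tall, near the robot, right of the gel runner. Origin at its foot.
- film_box: Bystander: carton 54 x 118 x 54 mm at the near edge of the bench, between cassette and gel runner. Origin in the middle of its underside.

How it is judged (in metres and radians):
On the way, in this order (a step that is already met when the one before it is completed fails the run):
1. the cover has sprung open to its stop (value of joint cover above 0.76 rad), for 0.2 s.
2. the cassette's nose is between the guide rails (x of cassette_nose in the frame of gel_base above 0 m and distance between cassette_nose and rail_end below 0.1 m and angle between the x axis of cassette and the x axis of gel_base, either way round below 0.12 rad), for 0.1 s.
At the end, for the whole second after the job is handed in: The cover stands at its stop (above 0.76 rad) and the release button is out again; the cassette lies still and level on the deck between the guide rails, nose towards the back, its nose tip within 3.5 mm of the end stop and on the centre line (value of joint cover above 0.76 rad and value of joint release below 0.0015 m and distance between cassette_nose and rail_end below 0.005 m and x of cassette_nose in the frame of gel_base above 0.0965 m and angle between the x axis of cassette and the x axis of gel_base, either way round below 0.06 rad and angle between cassette's own z axis and vertical below 0.04 rad and linear speed of cassette below 0.01 m/s); the robot touches nothing.
It fails at once if a bystander was pushed more than 25 mm or tipped (distance of any of bottle, tip_rack, wash_bottle, film_box from where it was at the start of the episode above 0.025 m or angle between any of bottle, wash_bottle's own z axis and vertical above 0.4 rad).
It also fails if it takes over 67 s, if anything falls off the work surface, if the arm or the gripper's body presses on something with over 40 N, if the wrist force passes 120 N, or if a joint passes its speed limit or range.

### The arm

A 6-joint arm with a two-finger parallel gripper is mounted at the origin on a cart in front of the work surface, level with it; the furniture and walls round the work are solid. World frame = base frame: x ahead of the robot, y to its left, z up, the work surface at z = 0. Lengths are in m, angles in degrees, forces in N, time in s.
With the tool pointing down it reaches from about 0.25 to 0.725 m from the base axis. Payload 9.7 kg.
Tool frame: the origin (TCP) lies on the centre line of the jaws, within the pads' length; the fingertips stand 22 mm ahead of it and the grasp point (between the pads) lies 3 mm ahead of it; z points along the fingers, y is the direction in which the jaws open and shut (so a half turn about z gives the same grasp; the last joint's range is limited). The gripper opens to 85 mm and grips with 20 to 120 N. Pads are 22 mm wide; open, the fingers measure 114 mm over their backs; the gripper's body (76 mm by 85 mm) begins 54 mm behind the grasp point. The pads swing forward as they close: fully open they stand 13 mm farther back than shut.
Start: joints at [74.714, 4.979, 10.078, 95.1, 0, 90], TCP at [0.145, 0.531, 0.253] pointing down, gripper open.
Joint ranges: [-179.16, 179.16], [-48.56, 103.87], [-65.8, 70.77], [-126.05, 130.52], [-82.76, 87.17], [-180, 180]. Speed limits (degrees/s): [127.2, 127.2, 147.25, 180, 180, 180].

### API

Orientations are given as [roll, pitch, yaw] about the fixed x, y, z axes, in that order (R = Rz(yaw) Ry(pitch) Rx(roll)).
In Python, from workcell import get_obs, camera, camera_params, job_done gives the robot as it stands.
- The arm moves only by the tool servo_tool, never from a script. Its argument "steps" is a list of rows, each an object of numbers: "x", "y", "z": the shift along the world's x, y, z in mm; "yaw": the turn about the world's z in degrees. A call has 1 to 12 rows; each row is the pose to reach, as a shift and turn from the pose measured when the call began; what a row does not reach only later rows make up. A row lasts 1/8 s, in which the tool goes at most 62.5 mm and 10.7 degrees, less where a joint would pass 70% of its speed; a pose out of reach is approached as far as the arm can. A call with a gripper value outside its range is refused whole. "grip" is the finger opening in mm, from 0 to 85.4, set as the call begins (left out, the last holds). The fingers move at their own pace and stop on an object; "grip_force" is the grip in N (left out, the last holds). Time passes only in rows, so rows that repeat a pose let the fingers close. It gives the time, the measured TCP pose, the force and the opening at its end, in the units of the state.
- get_obs(): the state, without advancing time (a new reading comes with each control period).
- camera(name): name is "side" or "top" or "wrist"; returns (picture, depth): 400x640x3 uint8, red, green, blue; 400x640 float32, m along the optical axis (not along the pixel's ray), 0 where there is no reading.
- camera_params(name): a dict with "intrinsics" (3x3 intrinsics, pixels), "rvec" (rotation vector, rad) and "tvec" (3), from world to camera coordinates, as OpenCV has them; the wrist camera has in their place "hand_eye" (4x4, takes a point from camera to tool coordinates, whose origin is the TCP and whose axes are the flange's). Camera axes: x right, y down, z forward; pixel columns grow to the right and rows downward; lengths in m; the calibration is good to about 2 mm. A picture is of the moment at which its call begins: read the wrist's pose just before it. camera_params takes no time and is no camera call.
- job_done(): hands the job in, once; it reports no verdict.
The state is a dict: "time": time; "q": joint angles; "qd": joint speeds; "joint_efforts": joint torques, N m; "ee_pos": TCP position; "tcp_rot": TCP orientation; "wrist_force": force on the tool from outside, world axes, zero at the start; "torque": the same for the moment, N m; "opening": finger opening in m.
Only numpy, scipy, OpenCV 4.12 (cv2) and the standard library are available. Lean on these libraries where they do the work, as an engineer would, in place of code of your own. Each camera call takes 0.05 s, during which the arm holds its last target.

## Working session

There is one attempt and no reset: what is moved stays moved. The work goes in short steps, Python scripts to look and compute and a tool call to move; the robot and the scene stay as the last step left them, time stands still between calls to the robot, and variables do not carry over. Pictures are saved under pics/ and viewed, and the job is handed in when it is done.

Besides the shell and the picture viewer there is one more tool, called after "Call:" as a command line: name --argument value ..., lists and objects as JSON in quotes. servo_tool: Moves the arm, as the interface text tells. Its arguments: {"type":"object","properties":{"steps":{"type":"array"},"grip":{"type":"number"},"grip_force":{"type":"number"}},"required":["steps"]}

```bash
ls; mkdir -p pics
cat > h.py <<'E'
import numpy as np, cv2
from workcell import *
def w2c(name):
    p=camera_params(name); R=cv2.Rodrigues(np.array(p['rvec'],float))[0]; return np.array(p['intrinsics'],float),R,np.array(p['tvec'],float).ravel()
def pt(name,u,v,d):
    K,R,t=w2c(name); c=np.linalg.inv(K)@np.array([u,v,1.])*d; return R.T@(c-t)
def plane(name,u,v,z):
    K,R,t=w2c(name); r=R.T@np.linalg.inv(K)@np.array([u,v,1.]); o=-R.T@t; return o+r*(z-o[2])/r[2]
def proj(name,P):
    K,R,t=w2c(name); c=K@(R@np.array(P)+t); return c[:2]/c[2]
E
python3 - <<'E'
from h import *
o=get_obs();print(o)
for n in ['side','top']:
    im,d=camera(n);cv2.imwrite(f'pics/{n}0.png',im[:,:,::-1]);np.save(f'{n}0.npy',d)
    print(n,camera_params(n))
print(camera_params('wrist'))
E
```

```text
pics
{'time': 0.0, 'q': array([ 7.47138026e+01,  5.01159455e+00,  1.00340155e+01,  9.50987438e+01,
       -4.89389924e-05,  9.00002307e+01]), 'qd': array([ 0.032305  ,  0.06073206,  0.09355106, -0.05789943, -0.0570052 ,
        0.04790474]), 'joint_efforts': array([ 1.32431713e-03, -5.20384920e+01,  4.64807296e+01,  1.61615212e-02,
       -7.96650255e-06,  2.49581412e-06]), 'ee_pos': array([0.1449509 , 0.53035234, 0.25257437]), 'tcp_rot': array([-1.79923677e+02,  4.92462854e-05,  1.64713572e+02]), 'wrist_force': array([-0.11127224,  0.59529554,  0.08296756]), 'torque': array([-0.03733038, -0.01771918, -0.00448906]), 'opening': 0.0854202130634737}
side {'intrinsics': array([[433.17235201,   0.        , 323.93310583],
       [  0.        , 433.17235201, 202.04321955],
       [  0.        ,   0.        ,   1.        ]]), 'rvec': array([ 0.15019874, -2.77273574,  1.32533258]), 'tvec': array([0.57656781, 0.02765706, 1.24226556])}
top {'intrinsics': array([[391.2805394 ,   0.        , 323.09174817],
       [  0.        , 391.2805394 , 196.83853881],
       [  0.        ,   0.        ,   1.        ]]), 'rvec': array([ 2.1406618 , -2.09623703,  0.17249856]), 'tvec': array([0.12652904, 0.56905162, 1.25545213])}
{'intrinsics': array([[344.7632976 ,   0.        , 322.12185101],
       [  0.        , 344.7632976 , 195.3845823 ],
       [  0.        ,   0.        ,   1.        ]]), 'hand_eye': array([[ 8.25757342e-04, -9.46381356e-01, -3.23050534e-01,
         8.36081727e-02],
       [ 9.99999656e-01,  8.07703365e-04,  1.89944437e-04,
        -1.65076543e-04],
       [ 8.11691294e-05, -3.23050580e-01,  9.46381697e-01,
        -1.19614658e-01],
       [ 0.00000000e+00,  0.00000000e+00,  0.00000000e+00,
         1.00000000e+00]])}
```

View pics/top0.png

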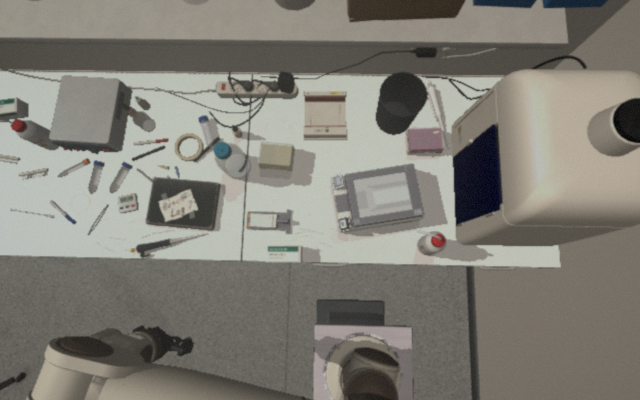

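View pics/side0.png

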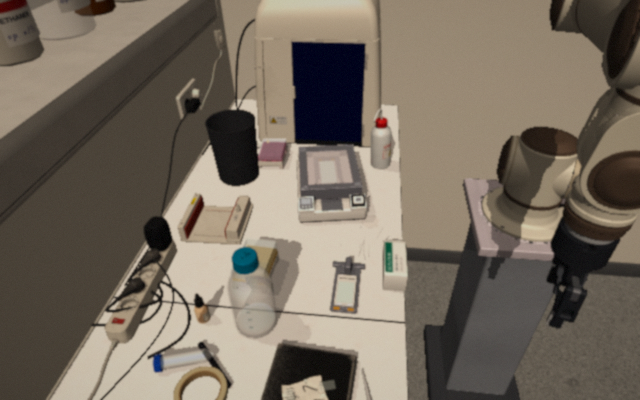

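Run:
```python
import cv2
a=cv2.imread('pics/top0.png')
cv2.imwrite('pics/t1.png',cv2.resize(a[155:245,320:460],None,fx=5.6,fy=5.6,interpolation=cv2.INTER_CUBIC))
cv2.imwrite('pics/t2.png',cv2.resize(a[180:270,220:340],None,fx=6.5,fy=6.5,interpolation=cv2.INTER_CUBIC))
```

```text
(no output)
```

View pics/t1.png

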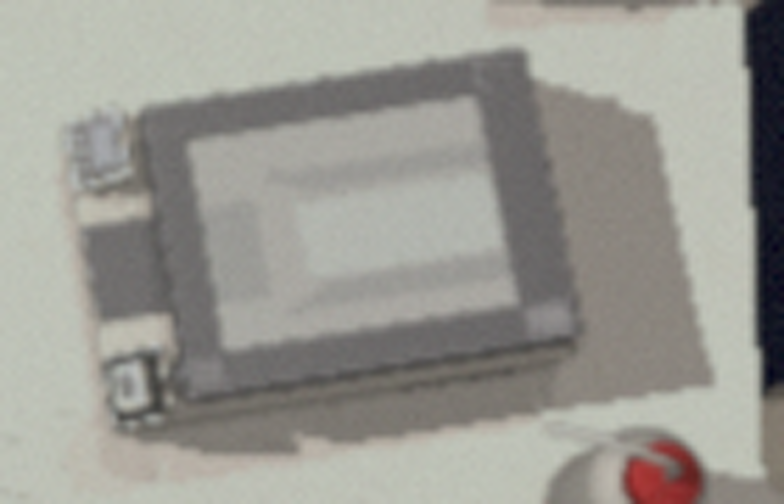

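View pics/t2.png

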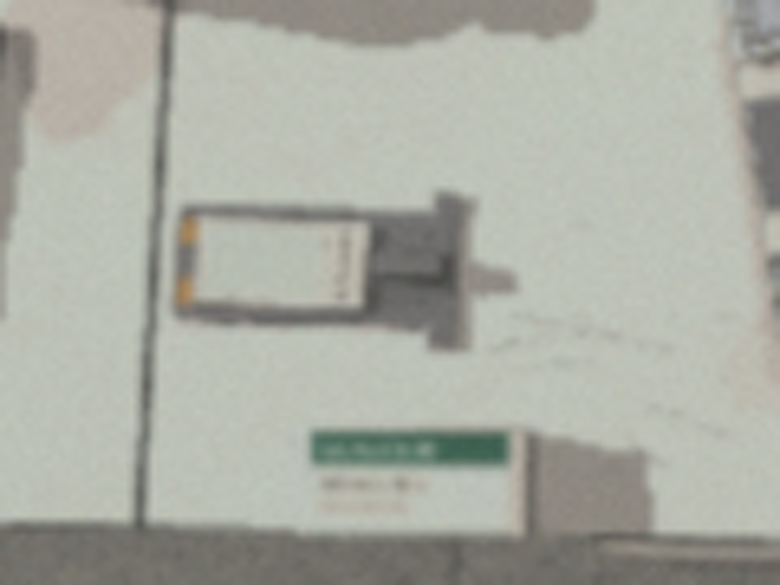

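Run:
```python
from h import *
d=np.load('top0.npy')
K,R,t=w2c('top');print('cam',-R.T@t)
C=[]
for u,v in [(346.4,173.75),(413.75,163.9),(423.2,217.1),(353,226.4)]:
    p=plane('top',u,v,.088);C.append(p);print(p.round(4),pt('top',u,v,d[int(v),int(u)]).round(4))
C=np.array(C);print([np.linalg.norm(C[i]-C[i-1]).round(4) for i in range(4)])
for u,v in [(343,204),(343,195),(337,181),(344,225),(343.7,222),(344.5,226),(350,200),(385,195),(380,175)]: print(u,v,pt('top',u,v,d[v.__int__(),u.__int__()]).round(4))
# cassette: crop 6.5, off 220,180
def c(x,y,z): return plane('top',220+x/6.5,180+y/6.5,z)
for n,x,y,z in [('noseF',183,208,.006),('noseN',178,320,.006),('shF',472,197,.009),('shN',466,350,.009),('finbackF',444,254,.034),('finbackN',444,278,.034),('finfrontF',385,254,.034),('finfrontN',383,276,.034),('chF',370,222,.014),('chN',364,308,.014)]: print(n,c(x,y,z).round(4))
```

```text
cam [0.33156576 0.11226417 1.33919763]
[0.6384 0.0629 0.088 ] [0.6587 0.0596 0.0051]
[ 0.6757 -0.158   0.088 ] [ 0.6763 -0.1584  0.0859]
[ 0.5    -0.1848  0.088 ] [ 0.512  -0.2059 -0.0006]
[0.4655 0.0398 0.088 ] [0.4689 0.0379 0.0554]
[np.float64(0.1744), np.float64(0.224), np.float64(0.1777), np.float64(0.2272)]
343 204 [0.5448 0.0713 0.0438]
343 195 [0.5752 0.0718 0.0452]
337 181 [0.6197 0.093  0.0602]
344 225 [0.471  0.0681 0.0733]
343.7 222 [0.4808 0.0692 0.0728]
344.5 226 [0.4675 0.0665 0.0756]
350 200 [0.5505 0.0504 0.0912]
385 195 [ 0.5691 -0.0625  0.0919]
380 175 [ 0.637  -0.0475  0.0848]
noseF [0.5166 0.3968 0.006 ]
noseN [0.457 0.396 0.006]
shF [0.5251 0.2431 0.009 ]
shN [0.4442 0.2433 0.009 ]
finbackF [0.4914 0.254  0.034 ]
finbackN [0.479  0.2535 0.034 ]
finfrontF [0.4908 0.2846 0.034 ]
finfrontN [0.4793 0.2851 0.034 ]
chF [0.51   0.2959 0.014 ]
chN [0.4646 0.297  0.014 ]
```

Call:
servo_tool --steps '[{"x":32,"y":-40,"yaw":2.4},{"x":65,"y":-81,"yaw":4.8},{"x":97,"y":-121,"yaw":7.2},{"x":130,"y":-162,"yaw":9.6},{"x":162,"y":-202,"yaw":12},{"x":195,"y":-243,"yaw":14.4},{"x":227,"y":-283,"yaw":16.8},{"x":260,"y":-324,"yaw":19.2},{"x":292,"y":-364,"yaw":21.6},{"x":325,"y":-405,"yaw":24},{"x":325,"y":-405,"yaw":24},{"x":325,"y":-405,"yaw":24}]'

```text
schema error: expected keys x, y, z, yaw
```

```bash
cat >> h.py <<'E'
from scipy.spatial.transform import Rotation as Ro
def wsnap(tag):
    o=get_obs(); im,d=camera('wrist'); cv2.imwrite(f'pics/{tag}.png',im[:,:,::-1])
    T=np.eye(4);T[:3,:3]=Ro.from_euler('xyz',o['tcp_rot'],degrees=True).as_matrix();T[:3,3]=o['ee_pos']
    p=camera_params('wrist');W=T@np.array(p['hand_eye']);np.savez(f'{tag}.npz',d=d,W=W,K=p['intrinsics']);return o
def wpt(tag,u,v,z=None):
    f=np.load(tag+'.npz');W=f['W'];r=np.linalg.inv(f['K'])@[u,v,1.]
    if z is None: return (W@np.r_[r*f['d'][int(round(v)),int(round(u))],1])[:3]
    g=W[:3,:3]@r;o=W[:3,3];return o+g*(z-o[2])/g[2]
def wproj(tag,P):
    f=np.load(tag+'.npz');c=np.linalg.inv(f['W'])@np.r_[P,1];c=f['K']@c[:3];return c[:2]/c[2]
E
python3 - <<'E'
from h import *
o=wsnap('w1');print(o)
E
```

```text
{'time': 0.1, 'q': array([ 7.47115049e+01,  5.01017638e+00,  1.00405952e+01,  9.51006719e+01,
       -8.10288032e-04,  8.99987338e+01]), 'qd': array([-0.05676256, -0.01139542,  0.12018163,  0.06051561, -0.05331669,
        0.01379465]), 'joint_efforts': array([ 7.00248202e-04, -5.21559906e+01,  4.65655947e+01,  1.60429295e-02,
        1.37697700e-05,  1.68946082e-05]), 'ee_pos': array([0.14498119, 0.53036627, 0.25264692]), 'tcp_rot': array([-1.79929747e+02,  8.08734845e-04,  1.64712772e+02]), 'wrist_force': array([-0.46088419,  0.02360202,  0.18106002]), 'torque': array([-0.04436143,  0.04870433,  0.00074756]), 'opening': 0.08550368988242968}
```

View pics/w1.png

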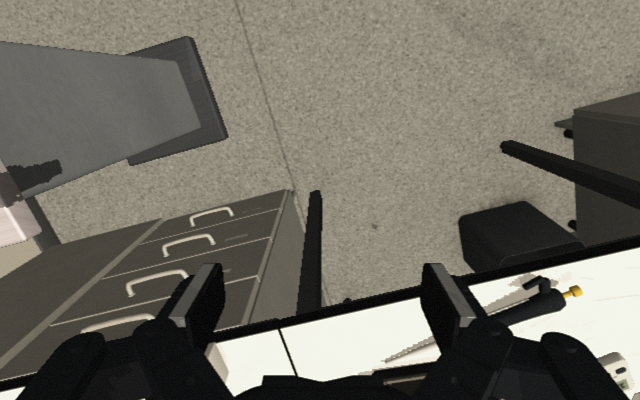

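Call:
servo_tool --steps '[{"x":32,"y":-40,"z":0,"yaw":2.4},{"x":65,"y":-81,"z":0,"yaw":4.8},{"x":97,"y":-121,"z":0,"yaw":7.2},{"x":130,"y":-162,"z":0,"yaw":9.6},{"x":162,"y":-202,"z":0,"yaw":12},{"x":195,"y":-243,"z":0,"yaw":14.4},{"x":227,"y":-283,"z":0,"yaw":16.8},{"x":260,"y":-324,"z":0,"yaw":19.2},{"x":292,"y":-364,"z":0,"yaw":21.6},{"x":325,"y":-405,"z":0,"yaw":24},{"x":325,"y":-405,"z":0,"yaw":24},{"x":325,"y":-405,"z":0,"yaw":24}]'

```text
time: 1.65
ee_pos: [0.4698, 0.1254, 0.2525]
tcp_rot: [-179.9, -0.0, -171.3]
wrist_force: [-0.9, 0.6, 0.5]
opening: 0.0854
```

Run:
```python
from h import *
o=wsnap('w2');print(o)
```

```text
{'time': 1.65, 'q': array([ 1.49676491e+01, -3.71616903e+00,  1.21870702e+00,  9.49834872e+01,
       -4.60021505e-02,  6.31526202e+00]), 'qd': array([ 1.49556991, -0.62842739, -0.2819787 ,  0.06580509, -0.11129594,
        0.00404054]), 'joint_efforts': array([ -1.40484374, -41.71693683,  46.58131957,  -0.07534282,
        -0.05871101,  -0.06526134]), 'ee_pos': array([0.46975627, 0.125368  , 0.25251203]), 'tcp_rot': array([-1.79948930e+02, -4.32559929e-02, -1.71347613e+02]), 'wrist_force': array([-0.94092887,  0.55146601,  0.52942814]), 'torque': array([-0.03890238,  0.01945426, -0.02983188]), 'opening': 0.08540074085564485}
```

View pics/w2.png

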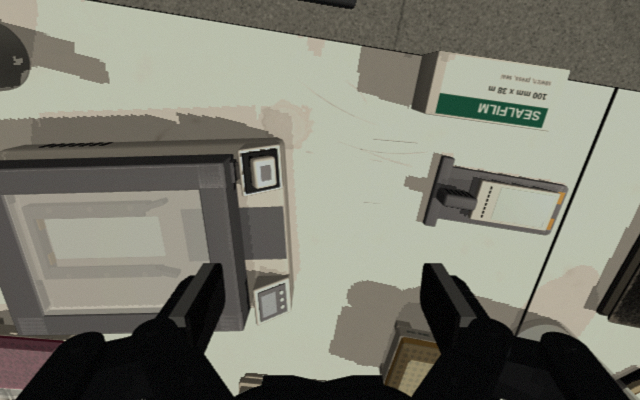

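Run:
```python
from h import *
a=cv2.imread('pics/w2.png')
cv2.imwrite('pics/w2a.png',cv2.resize(a[130:340,190:310],None,fx=2.8,fy=2.8,interpolation=cv2.INTER_CUBIC))
cv2.imwrite('pics/w2b.png',cv2.resize(a[140:250,410:580],None,fx=4.6,fy=4.6,interpolation=cv2.INTER_CUBIC))
```

```text
(no output)
```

View pics/w2a.png

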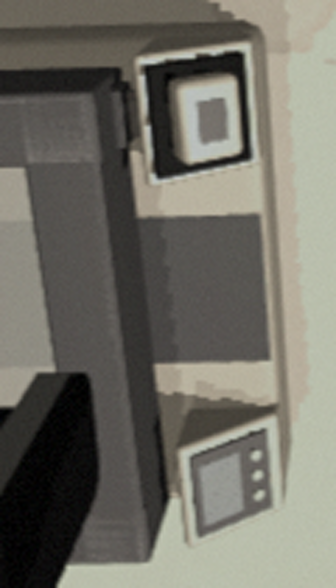

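View pics/w2b.png

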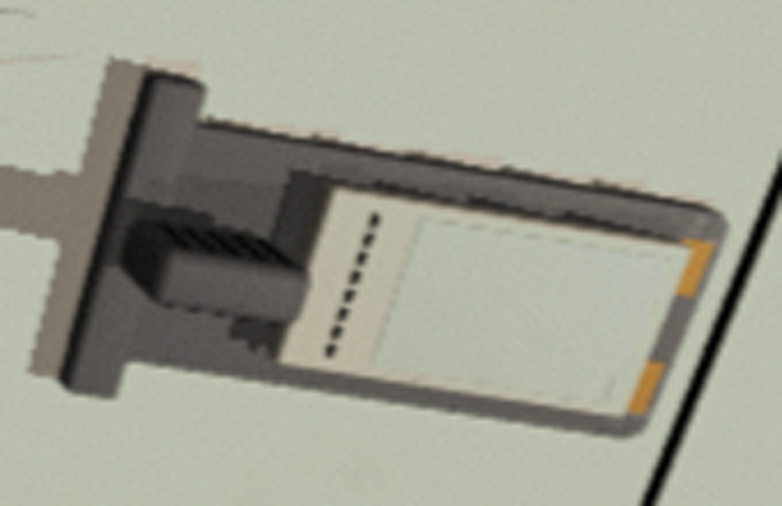

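Run:
```python
from h import *
c=lambda x,y,z=None:wpt('w2',190+x/2.8,130+y/2.8,z)
for n,x,y in [('but',210,119),('butR',228,119),('butL',190,119),('butTop',205,90),('butBot',205,150),('disp',220,480)]: print(n,c(x,y).round(4))
for x,y in [(265,215),(270,360)]: print('band',c(x,y,.045).round(4),c(x-8,y).round(4))
print('bandin',c(140,217,.045),c(152,362,.045))
k=lambda x,y,z=None:wpt('w2',410+x/4.6,140+y/4.6,z)
for n,x,y,z in [('shoulder near back',150,73,.009),('sh far back',65,388,.009),('noseN',720,215,.006),('noseF',638,435,.006),('fin bkN',180,226,.034),('finbkF',160,300,.034),('finfrN',305,270,.034),('finfrF',300,318,.034)]: print(n,k(x,y,z).round(4),k(x,y).round(4))
```

```text
but [0.4748 0.0739 0.071 ]
butR [0.4752 0.0791 0.0664]
butL [0.475  0.0679 0.0735]
butTop [0.4655 0.0713 0.0709]
butBot [0.4853 0.0733 0.0714]
disp [0.6153 0.0906 0.0654]
band [0.5151 0.0937 0.045 ] [0.5156 0.0908 0.0448]
band [0.5736 0.1025 0.045 ] [0.5745 0.0995 0.0443]
bandin [0.52277644 0.04901525 0.045     ] [0.58134954 0.05801585 0.045     ]
shoulder near back [0.4457 0.252  0.009 ] [0.4465 0.2539 0.0042]
sh far back [0.5264 0.252  0.009 ] [0.5273 0.253  0.0065]
noseN [0.4592 0.3984 0.006 ] [0.4596 0.4    0.004 ]
noseF [0.5181 0.3999 0.006 ] [ 5.204e-01  4.050e-01 -5.000e-04]
fin bkN [0.4745 0.2582 0.034 ] [0.4806 0.2684 0.0103]
finbkF [0.4923 0.2585 0.034 ] [0.4932 0.2597 0.0312]
finfrN [0.4803 0.2889 0.034 ] [0.4811 0.2905 0.031 ]
finfrF [0.4917 0.2912 0.034 ] [0.4982 0.3022 0.0131]
```

Run:
```python
from h import *
f=np.load('w2.npz');d=f['d'];H=np.array(camera_params('wrist')['hand_eye']);Ki=np.linalg.inv(f['K'])
for r in (0,1):
  P=[]
  for v in range(255,345,1):
    for u in range(150,240) if r==0 else range(410,480):
      z=d[v,u]
      if 0<z<.2: P.append((H@np.r_[Ki@[u,v,1.]*z,1])[:3])
  P=np.array(P);print(len(P),P.min(0),P.max(0))
  for zz in (-.005,0,.005,.01): 
    s=P[abs(P[:,2]-zz)<.002]; print(zz,len(s),s.min(0) if len(s) else '',s.max(0) if len(s) else '')
```

```text
4294 [-0.01208801 -0.0562489  -0.04178907] [ 0.01499859 -0.03746403  0.0102392 ]
-0.005 353 [-0.01135549 -0.05621579 -0.00699333] [ 0.01222663 -0.04207433 -0.00301682]
0 300 [-0.01090284 -0.0557562  -0.00196506] [ 0.01227577 -0.04196484  0.00199311]
0.005 217 [-0.01098476 -0.0541412   0.00300757] [ 0.01199157 -0.04205349  0.00695735]
0.01 46 [-0.00932518 -0.04287727  0.00801631] [ 0.00941743 -0.04221621  0.0102392 ]
3790 [-0.01125324  0.03772877 -0.04204859] [0.01378268 0.05690348 0.01054249]
-0.005 347 [-0.01020576  0.04239062 -0.00694102] [ 0.01232471  0.05651001 -0.00302408]
0 300 [-0.01075766  0.04238374 -0.00197997] [0.01233551 0.05690348 0.00199354]
0.005 206 [-0.01044307  0.04246342  0.00306115] [0.01211337 0.05386614 0.00698949]
0.01 42 [-0.00904954  0.04251153  0.00804584] [0.00934559 0.04337925 0.01054249]
```

Call:
servo_tool --steps '[{"x":-4,"y":11,"z":-40,"yaw":0},{"x":-4,"y":11,"z":-80,"yaw":0},{"x":-4,"y":11,"z":-120,"yaw":0},{"x":-4,"y":11,"z":-150,"yaw":0},{"x":-4,"y":11,"z":-158,"yaw":0},{"x":-4,"y":11,"z":-158,"yaw":0}]'

```text
time: 2.45
ee_pos: [0.4653, 0.1375, 0.0953]
tcp_rot: [-180.0, -0.0, -171.2]
wrist_force: [-0.0, 0.3, 0.1]
opening: 0.0854
```

Run:
```python
from h import *
o=wsnap('w3');print(o['ee_pos'],o['wrist_force'])
c=wproj('w3',o['ee_pos']);
for P in [(0.475,.0735,.071)]: print(wproj('w3',P))
```

```text
[0.46534574 0.13751903 0.09525692] [-0.01321538  0.30893936  0.09266003]
[185.23415399 263.85894488]
```

View pics/w3.png

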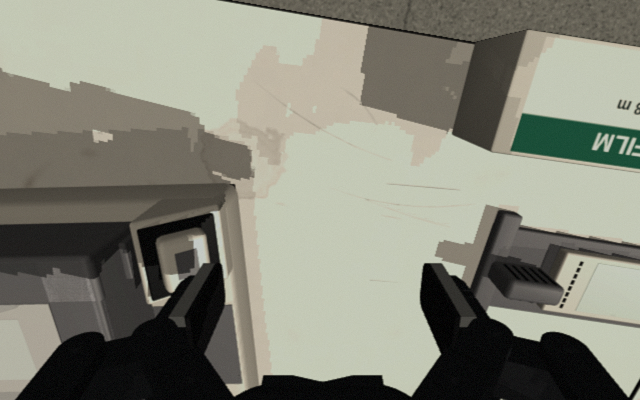

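Call:
servo_tool --steps '[{"x":1,"y":-7,"z":-10,"yaw":0},{"x":1.7,"y":-11,"z":-16.5,"yaw":0},{"x":1.9,"y":-12.5,"z":-19,"yaw":0},{"x":1.9,"y":-12.5,"z":-19,"yaw":0}]'

```text
time: 3.0
ee_pos: [0.4678, 0.1247, 0.077]
tcp_rot: [-180.0, 0.1, -171.3]
wrist_force: [1.1, 0.0, 0.9]
opening: 0.0854
```

Call:
servo_tool --steps '[{"x":0.2,"y":-1.7,"z":-2.5,"yaw":0},{"x":0.4,"y":-3.3,"z":-5,"yaw":0},{"x":0.4,"y":-3.3,"z":-5,"yaw":0}]'

```text
time: 3.38
ee_pos: [0.4684, 0.1215, 0.0721]
tcp_rot: [-180.0, 0.1, -171.3]
wrist_force: [0.1, 1.9, 3.7]
opening: 0.085
```

Call:
servo_tool --steps '[{"x":0.1,"y":-1.1,"z":-1.7,"yaw":0},{"x":0.2,"y":-2,"z":-2.8,"yaw":0},{"x":0.2,"y":-2,"z":-2.8,"yaw":0}]'

```text
time: 3.75
ee_pos: [0.4687, 0.121, 0.0715]
tcp_rot: [179.8, 0.2, -171.2]
wrist_force: [-9.1, 10.8, 20.6]
opening: 0.0854
```

Run:
```python
from h import *
o=get_obs();print(o['wrist_force'])
im,d=camera('side');cv2.imwrite('pics/s2.png',im[:,:,::-1])
```

```text
[-9.1224408  10.76742182 20.57857877]
```

View pics/s2.png

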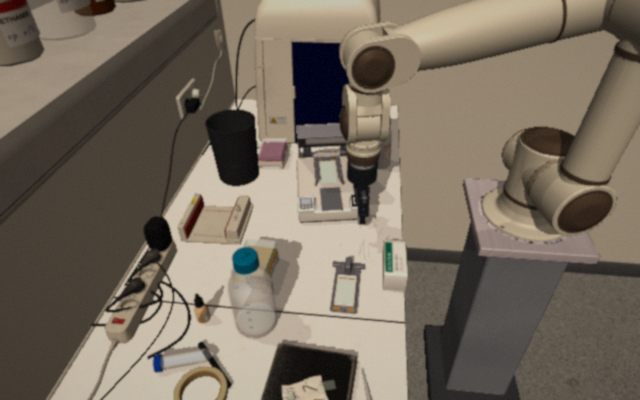

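Call:
servo_tool --steps '[{"x":-1,"y":8,"z":12,"yaw":0},{"x":-2,"y":16,"z":24,"yaw":0},{"x":-2,"y":16,"z":80,"yaw":0},{"x":-2,"y":16,"z":140,"yaw":0},{"x":-2,"y":16,"z":180,"yaw":0},{"x":-2,"y":16,"z":180,"yaw":0},{"x":-2,"y":16,"z":180,"yaw":0}]'

```text
time: 4.68
ee_pos: [0.4666, 0.1371, 0.2508]
tcp_rot: [179.9, 0.1, -171.2]
wrist_force: [-0.4, 1.1, -1.0]
opening: 0.0853
```

Run:
```python
from h import *
o=wsnap('w4');print(o['ee_pos'],o['wrist_force'])
im,d=camera('top');cv2.imwrite('pics/t3.png',im[:,:,::-1]);np.save('t3.npy',d)
```

```text
[0.46660127 0.13705681 0.25075428] [-0.43946682  1.11309524 -0.95707547]
```

View pics/w4.png

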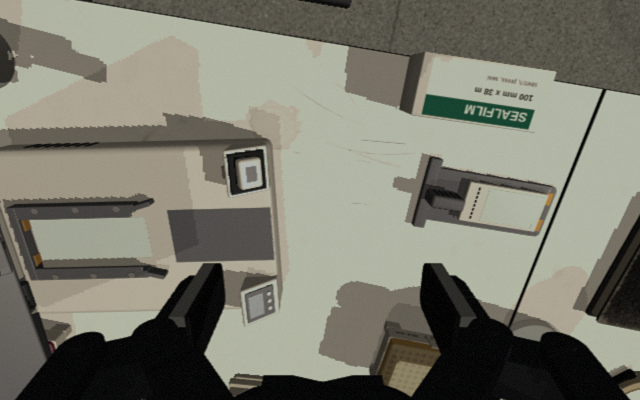

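View pics/t3.png

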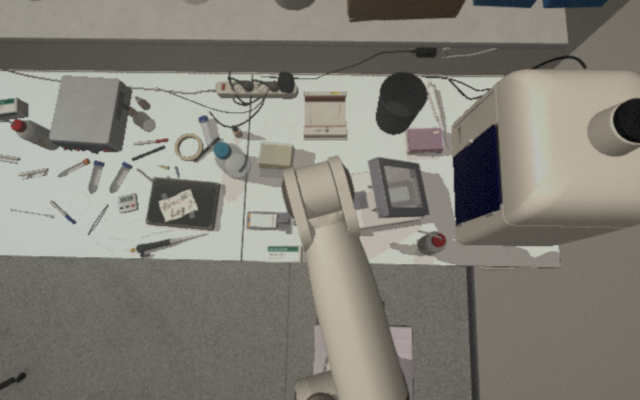

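Run:
```python
from h import *
a=cv2.imread('pics/w4.png')
cv2.imwrite('pics/w4a.png',cv2.resize(a[180:300,0:190],None,fx=4.2,fy=4.2,interpolation=cv2.INTER_CUBIC))
```

```text
(no output)
```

View pics/w4a.png

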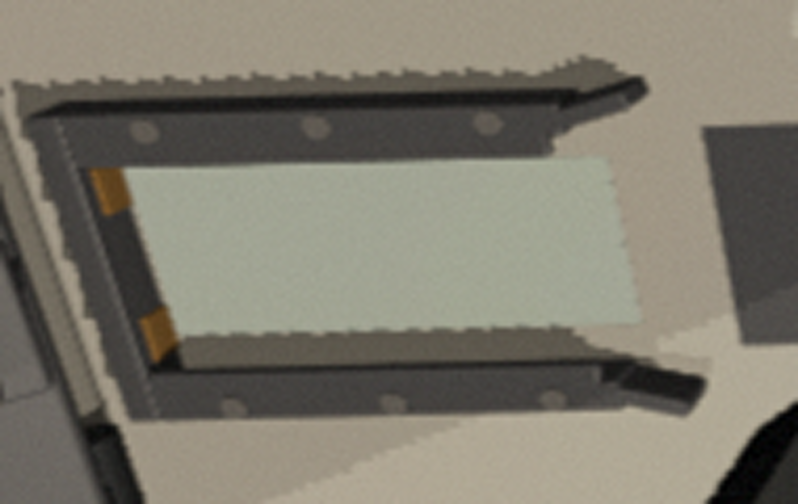

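Run:
```python
from h import *
c=lambda x,y,z=None:wpt('w4',x/4.2,180+y/4.2,z)
L={}
for n,x,y,z in [('nlipA',110,168,.057),('nlipB',550,157,.057),('flipA',180,376,.057),('flipB',590,379,.057),('noutA',70,116,.057),('noutB',560,108,.057),('foutA',140,419,.057),('foutB',600,409,.057),('nMouth',645,90,.057),('fMouth',690,412,.057),('stopN',83,168,.057),('stopF',150,375,.057),('bandN',704,128,.045),('bandF',742,343,.045)]:
    L[n]=c(x,y,z); print(n,L[n].round(4),c(x,y).round(4))
for a in ['nlip','flip','nout','fout']:
    v=L[a+'A']-L[a+'B'];print(a,np.degrees(np.arctan2(v[1],v[0])))
th=np.radians(-81.3);xh=np.array([np.cos(th),np.sin(th)]);yh=np.array([-xh[1],xh[0]])
for n in L: print(n,(L[n][:2]@xh*1000).round(1),(L[n][:2]@yh*1000).round(1))
b=np.array([.475,.0735]);print('button',b@xh,b@yh)
```

```text
nlipA [ 0.5598 -0.1423  0.057 ] [ 0.5656 -0.1509  0.0468]
nlipB [ 0.5413 -0.0406  0.057 ] [ 0.5472 -0.0467  0.0453]
flipA [ 0.6145 -0.132   0.057 ] [ 0.6155 -0.1331  0.0557]
flipB [ 0.6    -0.0323  0.057 ] [ 0.6011 -0.0331  0.0553]
noutA [ 0.5478 -0.1498  0.057 ] [ 0.5485 -0.1508  0.0558]
noutB [ 0.5285 -0.038   0.057 ] [ 0.5292 -0.0388  0.0555]
foutA [ 0.6286 -0.1431  0.057 ] [ 0.63   -0.1447  0.0552]
foutB [ 0.6082 -0.03    0.057 ] [ 0.6094 -0.0307  0.0555]
nMouth [ 0.5211 -0.0186  0.057 ] [ 0.5262 -0.024   0.0452]
fMouth [ 0.6057 -0.0079  0.057 ] [ 0.6069 -0.0086  0.0553]
stopN [ 0.5608 -0.1485  0.057 ] [ 0.5625 -0.1511  0.054 ]
stopF [ 0.6153 -0.1393  0.057 ] [ 0.6163 -0.1403  0.0557]
bandN [ 0.534  -0.0101  0.045 ] [ 0.5339 -0.01    0.0453]
bandF [0.5918 0.     0.045 ] [ 5.922e-01 -3.000e-04  4.430e-02]
nlip -79.66993544897491
flip -81.7187006428381
nout -80.21015472270649
fout -79.81137252735303
nlipA 225.3 531.9
nlipB 122.0 528.9
flipA 223.4 587.5
flipB 122.7 588.2
noutA 230.9 518.9
noutB 117.5 516.7
foutA 236.6 599.7
foutB 121.6 596.7
nMouth 97.2 512.2
fMouth 99.4 597.6
stopN 231.6 531.9
stopF 230.7 587.2
bandN 90.8 526.3
bandF 89.5 585.0
button -0.000805411063009033 0.4806522665222953
```

Call:
servo_tool --steps '[{"x":2,"y":20,"z":0,"yaw":10},{"x":4,"y":40,"z":0,"yaw":20},{"x":6,"y":60,"z":0,"yaw":30},{"x":8,"y":80,"z":-20,"yaw":40},{"x":10,"y":100,"z":-40,"yaw":50},{"x":13,"y":115,"z":-60,"yaw":60},{"x":15,"y":125,"z":-80,"yaw":70},{"x":18,"y":134,"z":-100,"yaw":80.4},{"x":18,"y":134,"z":-110,"yaw":80.4},{"x":18,"y":134,"z":-110,"yaw":80.4},{"x":18,"y":134,"z":-110,"yaw":80.4}]' --grip 45 --grip_force 40

```text
time: 6.15
ee_pos: [0.4844, 0.2707, 0.1408]
tcp_rot: [179.9, 0.1, -91.0]
wrist_force: [-0.5, 0.0, 0.3]
opening: 0.0452
```

Run:
```python
from h import *
o=wsnap('w5');print(o['ee_pos'],o['tcp_rot'],o['q'])
```

```text
[0.48442952 0.27070238 0.14078014] [ 1.79908574e+02  8.87756383e-02 -9.09566150e+01] [ 29.13861545   4.9184867   -2.42122854  82.69487054   0.12265259
 -59.90487738]
```

View pics/w5.png

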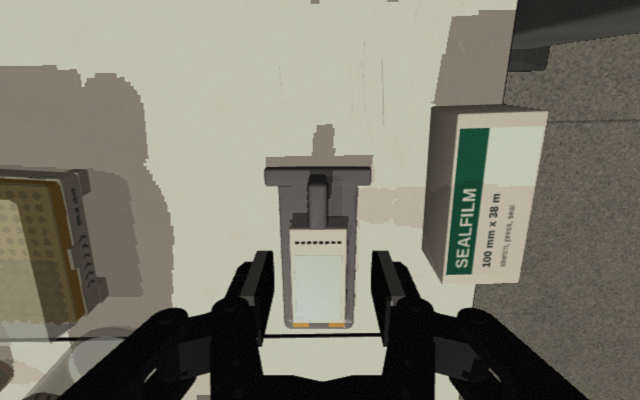

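Run:
```python
from h import *
a=cv2.imread('pics/w5.png')
cv2.imwrite('pics/w5a.png',cv2.resize(a[145:340,250:390],None,fx=3,fy=3,interpolation=cv2.INTER_CUBIC))
for u,v,z in [(317.5,178,.034),(317.5,228,.034),(266,184,.009),(371,184,.009),(457,112,.054),(446,274,.054),(286,325,.006),(353,325,.006)]: print(u,v,wpt('w5',u,v,z).round(4),wpt('w5',u,v).round(4))
```

```text
317.5 178 [0.4867 0.2522 0.034 ] [0.4869 0.2563 0.0198]
317.5 228 [0.4874 0.2895 0.034 ] [0.4875 0.2905 0.0318]
266 184 [0.5264 0.2635 0.009 ] [0.5266 0.2639 0.0077]
371 184 [0.4464 0.2648 0.009 ] [0.4452 0.2674 0.0006]
457 112 [0.404  0.2077 0.054 ] [0.402  0.2083 0.0487]
446 274 [0.3995 0.3164 0.054 ] [0.3989 0.3173 0.0526]
286 325 [0.5181 0.3965 0.006 ] [0.5181 0.3965 0.006 ]
353 325 [0.4581 0.3975 0.006 ] [ 0.4575  0.403  -0.0006]
```

View pics/w5a.png

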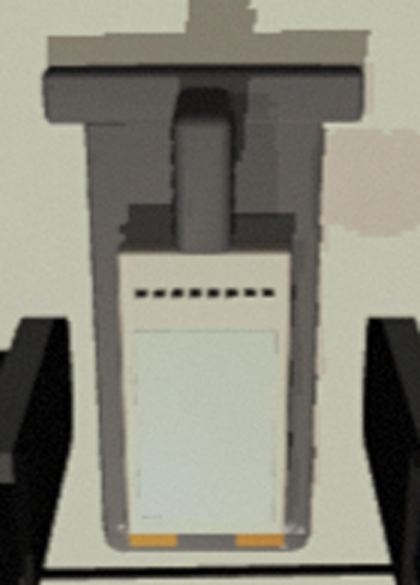

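Call:
servo_tool --steps '[{"x":2.5,"y":1.5,"z":-40,"yaw":0.2},{"x":2.5,"y":1.5,"z":-80,"yaw":0.2},{"x":2.5,"y":1.5,"z":-100,"yaw":0.2},{"x":2.5,"y":1.5,"z":-107,"yaw":0.2},{"x":2.5,"y":1.5,"z":-108,"yaw":0.2},{"x":2.5,"y":1.5,"z":-108,"yaw":0.2}]'

```text
time: 6.95
ee_pos: [0.4877, 0.2726, 0.0342]
tcp_rot: [-180.0, 0.2, -90.7]
wrist_force: [0.7, -0.3, -0.1]
opening: 0.0449
```

Call:
servo_tool --steps '[{"x":0,"y":0,"z":0,"yaw":0},{"x":0,"y":0,"z":0,"yaw":0},{"x":0,"y":0,"z":0,"yaw":0},{"x":0,"y":0,"z":0,"yaw":0}]' --grip 0 --grip_force 50

```text
time: 7.45
ee_pos: [0.4882, 0.2729, 0.0352]
tcp_rot: [-179.9, 0.2, -90.7]
wrist_force: [0.1, -0.1, 5.7]
opening: 0.0133
```

Call:
servo_tool --steps '[{"x":0,"y":0,"z":25,"yaw":0},{"x":0,"y":0,"z":60,"yaw":0},{"x":-30,"y":-10,"z":100,"yaw":0},{"x":-60,"y":-20,"z":115,"yaw":0},{"x":-80,"y":-35,"z":115,"yaw":-10},{"x":-88,"y":-50,"z":115,"yaw":-20},{"x":-88,"y":-60,"z":115,"yaw":-30},{"x":-88,"y":-60,"z":115,"yaw":-40},{"x":-88,"y":-60,"z":115,"yaw":-50},{"x":-88,"y":-60,"z":115,"yaw":-60},{"x":-88,"y":-60,"z":115,"yaw":-70},{"x":-88,"y":-60,"z":115,"yaw":-80}]'

```text
time: 8.95
ee_pos: [0.4001, 0.2128, 0.1501]
tcp_rot: [-179.9, 0.2, -171.1]
wrist_force: [-0.1, -0.7, -2.0]
opening: 0.0129
```

Call:
servo_tool --steps '[{"x":0,"y":0,"z":0,"yaw":-10},{"x":0,"y":0,"z":0,"yaw":-20},{"x":10,"y":0,"z":0,"yaw":-30},{"x":25,"y":0,"z":0,"yaw":-40},{"x":40,"y":-10,"z":0,"yaw":-50},{"x":60,"y":-20,"z":0,"yaw":-60},{"x":80,"y":-30,"z":0,"yaw":-70},{"x":100,"y":-40,"z":0,"yaw":-80},{"x":120,"y":-50,"z":0,"yaw":-89.3},{"x":142,"y":-60,"z":0,"yaw":-89.3},{"x":142,"y":-60,"z":0,"yaw":-89.3},{"x":142,"y":-60,"z":0,"yaw":-89.3}]'

```text
time: 10.45
ee_pos: [0.5416, 0.1529, 0.1498]
tcp_rot: [-179.8, 0.2, 99.6]
wrist_force: [0.1, 0.3, -0.6]
opening: 0.0127
```

Run:
```python
from h import *
o=wsnap('w6');print(o['ee_pos'],o['tcp_rot'],o['q'])
for n in['side','top']:
  im,d=camera(n);cv2.imwrite(f'pics/{n}6.png',im[:,:,::-1]);np.save(n+'6.npy',d)
a=cv2.imread('pics/side6.png');cv2.imwrite('pics/side6a.png',cv2.resize(a[90:290,230:430],None,fx=3.5,fy=3,interpolation=cv2.INTER_CUBIC))
a=cv2.imread('pics/top6.png');cv2.imwrite('pics/top6a.png',cv2.resize(a[120:270,270:450],None,fx=4,fy=4,interpolation=cv2.INTER_CUBIC))
```

```text
[0.54159931 0.15285741 0.1498362 ] [-1.79837357e+02  1.75939689e-01  9.96224184e+01] [15.83435488  6.06622752 -0.18594812 83.92855045 -0.15730691 96.21243427]
```

View pics/w6.png

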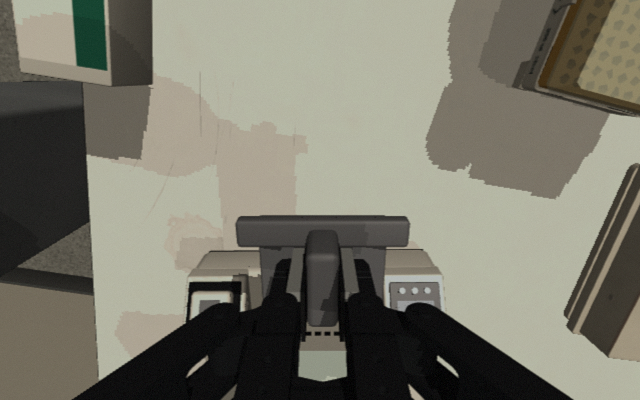

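View pics/side6a.png

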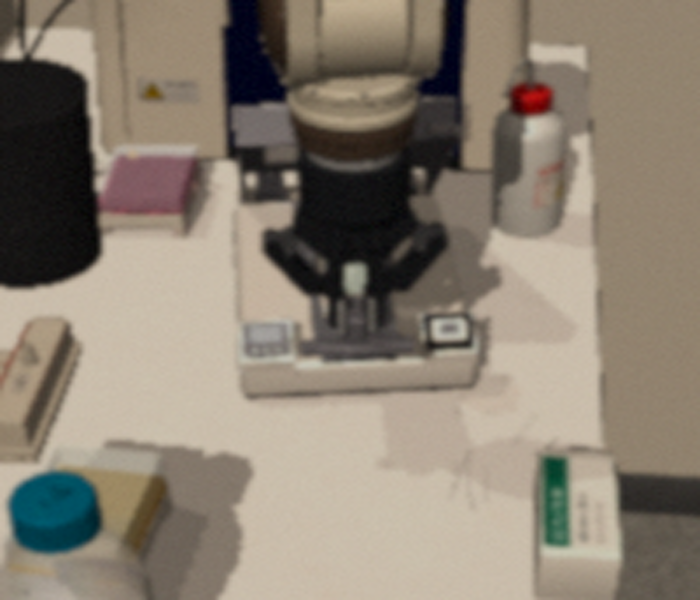

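View pics/top6a.png

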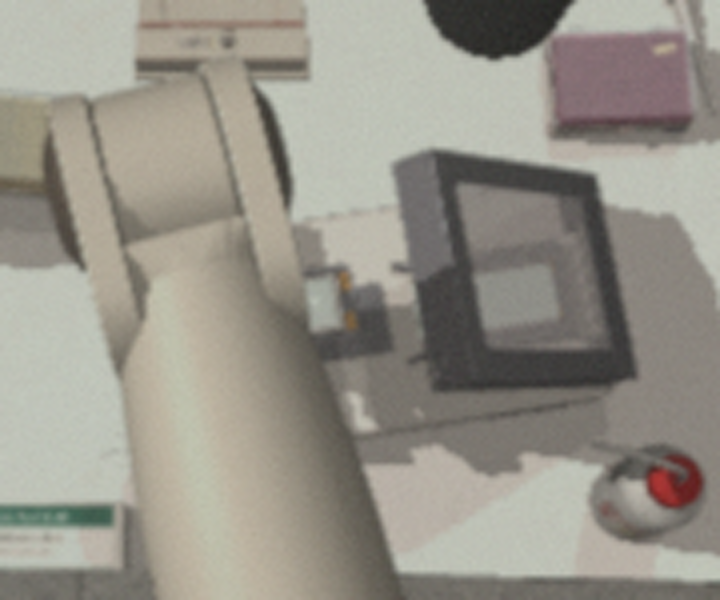

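Run:
```python
from h import *
c=lambda x,y,z:plane('top',270+x/4,120+y/4,z).round(4)
d=np.load('top6.npy')
print('nose',c(346,272,.121),c(357,328,.121), pt('top',270+338/4,120+300/4,d[195,354]))
print('mouth',c(397,267,.057),c(413,360,.057))
o=get_obs();print(o['ee_pos'])
for u,v in [(238,222),(408,222)]: print('sh',wpt('w6',u,v,.1238).round(4),wpt('w6',u,v+8).round(4))
```

```text
nose [0.5844 0.0316 0.121 ] [0.5395 0.0227 0.121 ] [0.56078392 0.03808673 0.12556544]
mouth [ 0.6027 -0.0151  0.057 ] [ 0.5245 -0.0284  0.057 ]
[0.54158203 0.15312542 0.15024534]
sh [0.4997 0.1666 0.1238] [0.4999 0.162  0.1228]
sh [0.5765 0.1797 0.1238] [0.5785 0.1747 0.121 ]
```

Call:
servo_tool --steps '[{"x":-1.5,"y":-18.5,"z":-20,"yaw":0},{"x":-1.5,"y":-18.5,"z":-45,"yaw":0},{"x":-1.5,"y":-18.5,"z":-62,"yaw":0},{"x":-1.5,"y":-18.5,"z":-66,"yaw":0},{"x":-1.5,"y":-18.5,"z":-67,"yaw":0},{"x":-1.5,"y":-18.5,"z":-67,"yaw":0},{"x":-1.5,"y":-18.5,"z":-67,"yaw":0}]'

```text
time: 11.48
ee_pos: [0.5404, 0.1348, 0.0839]
tcp_rot: [-179.9, 0.2, 99.7]
wrist_force: [0.2, -0.3, 0.1]
opening: 0.0132
```

Run:
```python
from h import *
o=wsnap('w7');print(o['ee_pos'],o['tcp_rot'],o['wrist_force'])
for n in['side','top']:
  im,d=camera(n);cv2.imwrite(f'pics/{n}7.png',im[:,:,::-1]);np.save(n+'7.npy',d)
a=cv2.imread('pics/top7.png');cv2.imwrite('pics/top7a.png',cv2.resize(a[150:240,320:440],None,fx=6,fy=6,interpolation=cv2.INTER_CUBIC))
```

```text
[0.54042043 0.13476593 0.08393595] [-1.79947402e+02  1.69690610e-01  9.96630334e+01] [ 0.15667222 -0.32709354  0.10951985]
```

View pics/w7.png

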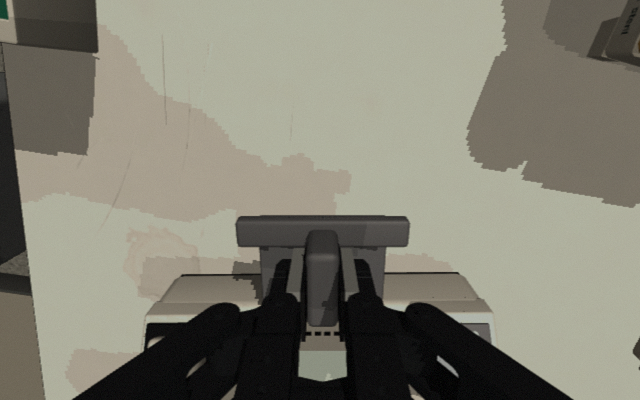

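View pics/top7a.png

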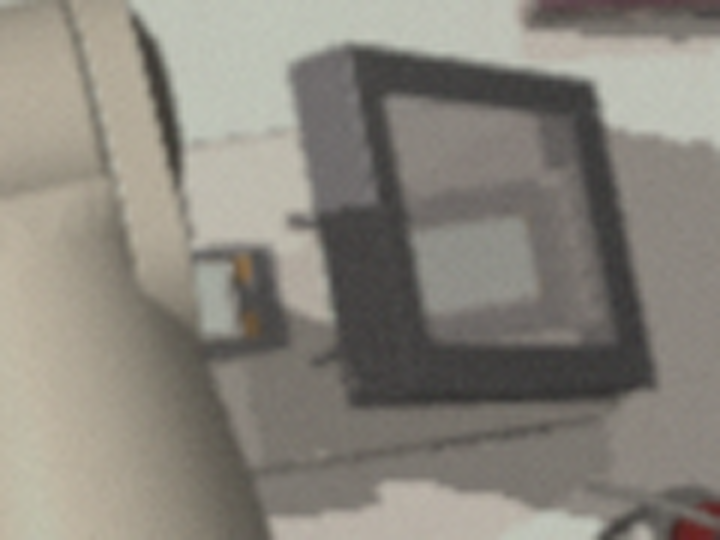

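Call:
servo_tool --steps '[{"x":0,"y":0,"z":-2,"yaw":0},{"x":0,"y":0,"z":-3,"yaw":0},{"x":0,"y":0,"z":-3,"yaw":0}]'

```text
time: 12.0
ee_pos: [0.5402, 0.1346, 0.0804]
tcp_rot: [-179.9, 0.2, 99.7]
wrist_force: [0.7, -0.2, -0.2]
opening: 0.0129
```

Call:
servo_tool --steps '[{"x":0,"y":0,"z":-1,"yaw":0},{"x":0,"y":0,"z":-1,"yaw":0}]'

```text
time: 12.25
ee_pos: [0.5403, 0.1347, 0.0801]
tcp_rot: [-179.9, 0.2, 99.7]
wrist_force: [-2.9, 0.4, 4.5]
opening: 0.013
```

Call:
servo_tool --steps '[{"x":1.5,"y":-10,"z":0.5,"yaw":0},{"x":3.2,"y":-20,"z":0.5,"yaw":0},{"x":5,"y":-30,"z":0.5,"yaw":0},{"x":6.3,"y":-38,"z":0.5,"yaw":0},{"x":6.3,"y":-38,"z":0.5,"yaw":0}]'

```text
time: 12.88
ee_pos: [0.5466, 0.096, 0.0805]
tcp_rot: [-179.9, 0.2, 99.6]
wrist_force: [0.3, -1.0, -0.6]
opening: 0.0129
```

Run:
```python
from h import *
o=wsnap('w8');print(o['ee_pos'],o['tcp_rot'],o['wrist_force'],o['torque'])
for n in['side','top']:
  im,d=camera(n);cv2.imwrite(f'pics/{n}8.png',im[:,:,::-1]);np.save(n+'8.npy',d)
a=cv2.imread('pics/top8.png');cv2.imwrite('pics/top8a.png',cv2.resize(a[150:240,320:440],None,fx=6,fy=6,interpolation=cv2.INTER_CUBIC))
```

```text
[0.54663635 0.09595994 0.08049672] [-1.79929450e+02  1.74399322e-01  9.95971416e+01] [ 0.26588772 -1.00234746 -0.62072936] [ 0.08515547 -0.03660917 -0.04523247]
```

View pics/top8a.png

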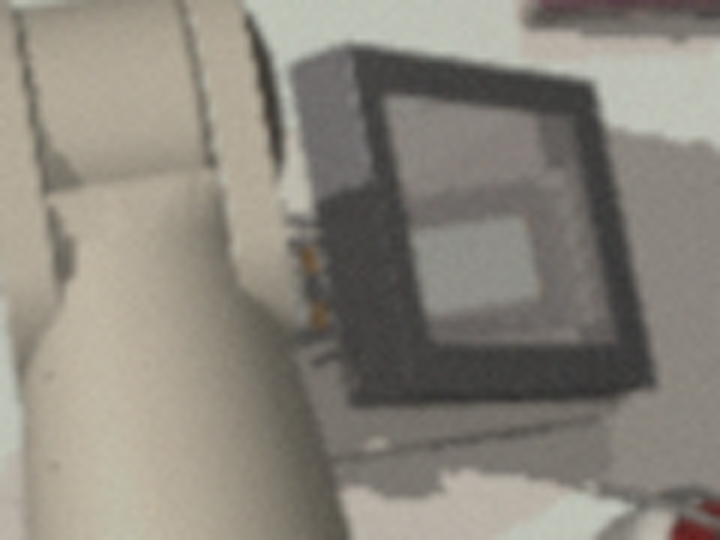

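View pics/side8.png

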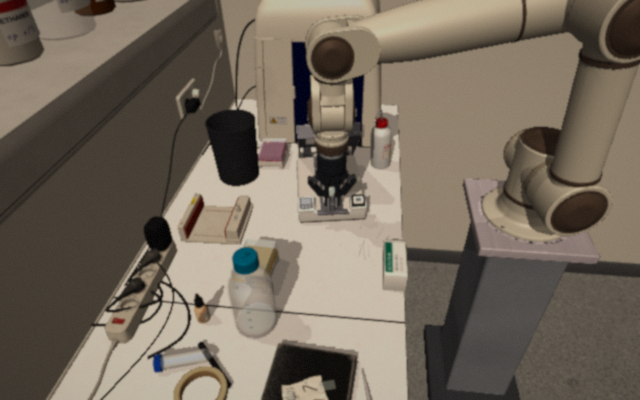

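Run:
```python
from h import *
d=np.load('top8.npy');o=np.array([.5705,-.045]);xh=np.array([.1668,-.986]);yh=np.array([.986,.1668])
for x,y in [(255,60),(270,100),(278,130),(275,150),(270,200),(270,230),(280,290),(300,330),(310,60),(330,80),(355,60),(360,150),(380,200),(370,370)]:
  u,v=320+x/6,150+y/6;p=pt('top',u,v,d[int(v),int(u)]);q=p[:2]-o;print(x,y,'gel',(q@xh*1e3).round(),(q@yh*1e3).round(),(p[2]*1e3).round())
# side depth on gripper: column points
d=np.load('side8.npy')
for u,v in [(331,40),(331,70),(331,95),(315,95),(348,95),(331,120),(331,135),(316,140),(346,140),(331,150),(331,165),(331,180),(318,182),(345,182)]:
  p=pt('side',u,v,d[v,u]);q=p[:2]-o;print('s',u,v,'gel',(q@xh*1e3).round(),(q@yh*1e3).round(),(p[2]*1e3).round())
```

```text
255 60 gel -93.0 3.0 541.0
270 100 gel -88.0 -7.0 521.0
278 130 gel -86.0 -18.0 516.0
275 150 gel -92.0 -31.0 543.0
270 200 gel -97.0 -48.0 544.0
270 230 gel -98.0 -59.0 544.0
280 290 gel -97.0 -78.0 535.0
300 330 gel -31.0 -24.0 51.0
310 60 gel -25.0 84.0 219.0
330 80 gel -19.0 70.0 231.0
355 60 gel -7.0 76.0 237.0
360 150 gel -12.0 32.0 237.0
380 200 gel -7.0 6.0 238.0
370 370 gel -23.0 -73.0 225.0
s 331 40 gel -196.0 3.0 523.0
s 331 70 gel -205.0 4.0 466.0
s 331 95 gel -185.0 3.0 402.0
s 315 95 gel -183.0 37.0 403.0
s 348 95 gel -183.0 -34.0 400.0
s 331 120 gel -187.0 3.0 343.0
s 331 135 gel -178.0 3.0 299.0
s 316 140 gel -160.0 38.0 276.0
s 346 140 gel -165.0 -34.0 276.0
s 331 150 gel -185.0 4.0 263.0
s 331 165 gel -1059.0 57.0 810.0
s 331 180 gel -157.0 3.0 154.0
s 318 182 gel -8.0 33.0 41.0
s 345 182 gel -13.0 -48.0 40.0
```

Call:
servo_tool --steps '[{"x":1.3,"y":-8,"z":0,"yaw":0},{"x":2.7,"y":-16,"z":0,"yaw":0},{"x":4,"y":-24,"z":0,"yaw":0}]'

```text
time: 13.4
ee_pos: [0.5506, 0.0722, 0.0806]
tcp_rot: [-179.9, 0.2, 99.7]
wrist_force: [0.4, 0.3, -0.3]
opening: 0.0129
```

Call:
servo_tool --steps '[{"x":1.3,"y":-8,"z":0,"yaw":0},{"x":2.7,"y":-16,"z":0,"yaw":0},{"x":4,"y":-23,"z":0,"yaw":0},{"x":4,"y":-23,"z":0,"yaw":0},{"x":4,"y":-23,"z":-0.5,"yaw":0}]'

```text
time: 14.02
ee_pos: [0.5547, 0.0492, 0.0802]
tcp_rot: [-180.0, 0.2, 99.7]
wrist_force: [-0.4, -2.3, 4.3]
opening: 0.0129
```

Run:
```python
from h import *
o=wsnap('w9');print(o['ee_pos'],o['tcp_rot'],o['wrist_force'],o['torque'])
for n in['side','top']:
  im,d=camera(n);cv2.imwrite(f'pics/{n}9.png',im[:,:,::-1]);np.save(n+'9.npy',d)
a=cv2.imread('pics/top9.png')[150:240,320:440];b=cv2.imread('pics/side9.png')[120:225,280:400]
cv2.imwrite('pics/ts9.png',np.hstack([cv2.resize(a,(480,360),interpolation=2),cv2.resize(b,(320,280),interpolation=2)[:280].copy() if 0 else cv2.resize(b,(320,360),interpolation=2)]))
```

```text
[0.55470464 0.04920256 0.08024656] [-1.79951187e+02  1.79805458e-01  9.96526186e+01] [-0.43742654 -2.30135295  4.27773996] [-0.40130336  0.33037266 -0.00336238]
```

View pics/ts9.png

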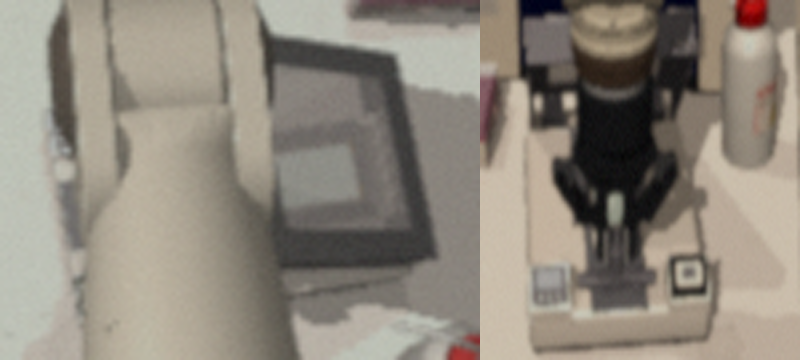

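View pics/w9.png

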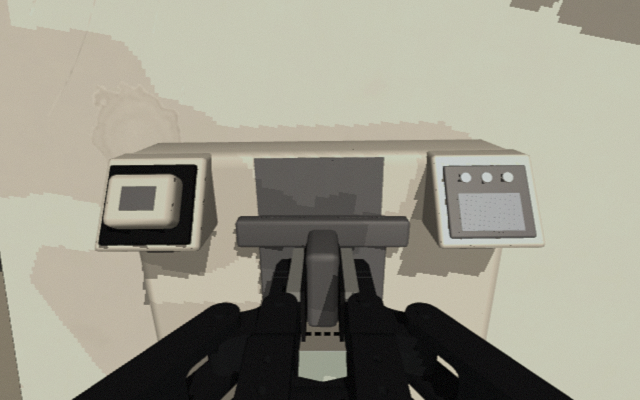

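Call:
servo_tool --steps '[{"x":0,"y":0,"z":0.5,"yaw":0},{"x":0,"y":0,"z":0.5,"yaw":0},{"x":0,"y":0,"z":0.5,"yaw":0},{"x":0,"y":0,"z":10,"yaw":0},{"x":0,"y":0,"z":35,"yaw":0},{"x":-3,"y":18,"z":65,"yaw":0},{"x":-8,"y":48,"z":65,"yaw":5},{"x":-15,"y":89,"z":65,"yaw":10},{"x":-16,"y":95,"z":65,"yaw":20},{"x":-16,"y":95,"z":65,"yaw":30},{"x":-16,"y":95,"z":65,"yaw":40},{"x":-16,"y":95,"z":65,"yaw":50}]' --grip 32

```text
time: 15.68
ee_pos: [0.5388, 0.1445, 0.146]
tcp_rot: [-180.0, 0.2, 150.0]
wrist_force: [0.3, -0.4, -0.6]
opening: 0.0319
```

Call:
servo_tool --steps '[{"x":0,"y":0,"z":0,"yaw":10},{"x":0,"y":0,"z":0,"yaw":20},{"x":0,"y":0,"z":0,"yaw":30},{"x":0,"y":0,"z":0,"yaw":39.5},{"x":0,"y":0,"z":0,"yaw":39.5},{"x":0,"y":0,"z":0,"yaw":39.5}]' --grip 85

```text
time: 16.42
ee_pos: [0.5389, 0.1445, 0.1464]
tcp_rot: [-180.0, 0.2, -170.7]
wrist_force: [0.1, 0.5, 0.6]
opening: 0.0848
```

Run:
```python
from h import *
o=wsnap('w10');print(o['ee_pos'],o['tcp_rot'],o['wrist_force'],o['opening'],o['time'])
```

```text
[0.53888221 0.14448423 0.1463899 ] [-179.98406537    0.22848064 -170.69843314] [0.09315225 0.5009004  0.61698292] 0.084762315126637 16.425
```

View pics/w10.png

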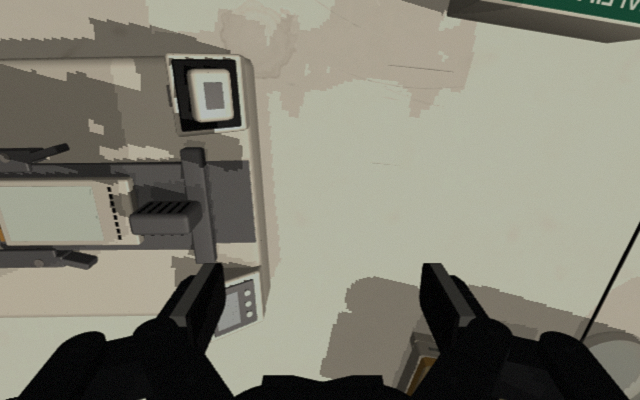

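Run:
```python
from h import *
o=np.array([.5705,-.045]);xh=np.array([.1668,-.986]);yh=np.array([.986,.1668])
for n,u,v,z in [('shN',204,151,.054),('shF',213,261,.054),('finR',196,224,.079),('finRn',200,205,.079),('finRf',190,232,.079),('finFf',133,230,.079)]:
  p=wpt('w10',u,v,z);q=p[:2]-o;print(n,p.round(4),'gel',(q@xh*1e3).round(1),(q@yh*1e3).round(1),wpt('w10',u,v).round(4))
q=get_obs()['ee_pos'][:2]-o;print('tcp',q@xh,q@yh)
```

```text
shN [0.5112 0.0655 0.054 ] gel -118.8 -40.0 [0.5134 0.0629 0.0456]
shF [0.5881 0.0757 0.054 ] gel -116.1 37.5 [0.5884 0.0755 0.0534]
finR [0.5493 0.0708 0.079 ] gel -117.7 -1.6 [0.5562 0.0664 0.0651]
finRn [0.5369 0.0726 0.079 ] gel -121.5 -13.6 [0.4559 0.1309 0.2657]
finRf [0.5551 0.0675 0.079 ] gel -113.5 3.6 [0.5568 0.0664 0.0757]
finFf [0.5593 0.0341 0.079 ] gel -79.9 2.1 [0.5603 0.0332 0.0772]
tcp -0.19208234509217062 0.000384771283331597
```

Call:
servo_tool --steps '[{"x":0,"y":0,"z":-35,"yaw":0},{"x":0,"y":0,"z":-65,"yaw":0},{"x":0,"y":0,"z":-78,"yaw":0},{"x":0,"y":0,"z":-80.5,"yaw":0},{"x":0,"y":0,"z":-80.5,"yaw":0},{"x":2,"y":-12,"z":-80.5,"yaw":0},{"x":3.5,"y":-20,"z":-80.5,"yaw":0},{"x":4.5,"y":-27,"z":-80.5,"yaw":0},{"x":5.7,"y":-34,"z":-80.5,"yaw":0},{"x":6.7,"y":-40,"z":-80.5,"yaw":0},{"x":6.7,"y":-40,"z":-80.5,"yaw":0}]'

```text
time: 17.85
ee_pos: [0.5456, 0.104, 0.0657]
tcp_rot: [-180.0, 0.2, -170.7]
wrist_force: [1.3, 0.0, -0.4]
opening: 0.085
```

Run:
```python
from h import *
o=wsnap('w11');print(o['ee_pos'],o['tcp_rot'],o['wrist_force'],o['opening'],o['time'])
```

```text
[0.54560309 0.10399206 0.0657125 ] [-179.97522271    0.21392436 -170.69903317] [ 1.33514738  0.00436405 -0.4327136 ] 0.08504322500151293 17.85
```

View pics/w11.png

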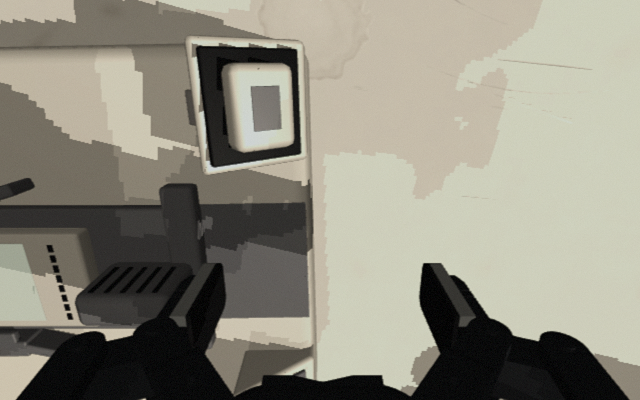

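Call:
servo_tool --steps '[{"x":1,"y":-6,"z":0,"yaw":0},{"x":2,"y":-12,"z":0,"yaw":0},{"x":3,"y":-18,"z":0,"yaw":0},{"x":4,"y":-24,"z":0,"yaw":0},{"x":5,"y":-30,"z":0,"yaw":0},{"x":6,"y":-36,"z":0,"yaw":0},{"x":6.8,"y":-40,"z":0,"yaw":0},{"x":6.8,"y":-40,"z":0,"yaw":0}]'

```text
time: 18.9
ee_pos: [0.5524, 0.0639, 0.0657]
tcp_rot: [-180.0, 0.2, -170.7]
wrist_force: [-0.7, 0.1, 0.3]
opening: 0.0851
```

Run:
```python
from h import *
o=wsnap('w12');print(o['ee_pos'],o['tcp_rot'],o['wrist_force'],o['opening'],o['time'])
q=o['ee_pos'][:2]-np.array([.5705,-.045]);print(q@[.1668,-.986])
im,d=camera('top');cv2.imwrite('pics/t12.png',cv2.resize(im[140:250,310:450,::-1],None,fx=5,fy=5,interpolation=2))
```

```text
[0.55238605 0.06392562 0.06567483] [-179.97340015    0.20847902 -170.71288393] [-0.69410193  0.06101729  0.25415932] 0.08507229260136003 18.9
-0.11042206842937895
```

View pics/w12.png

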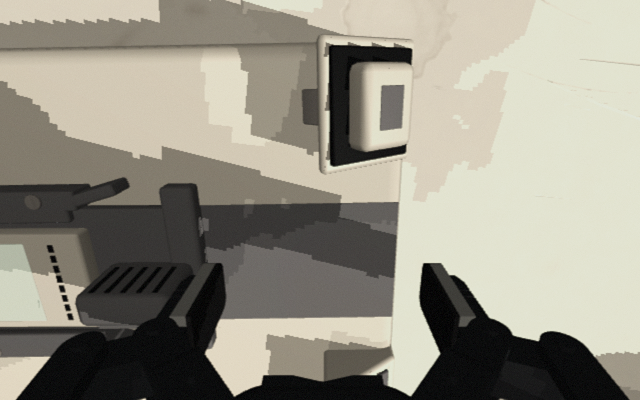

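View pics/t12.png

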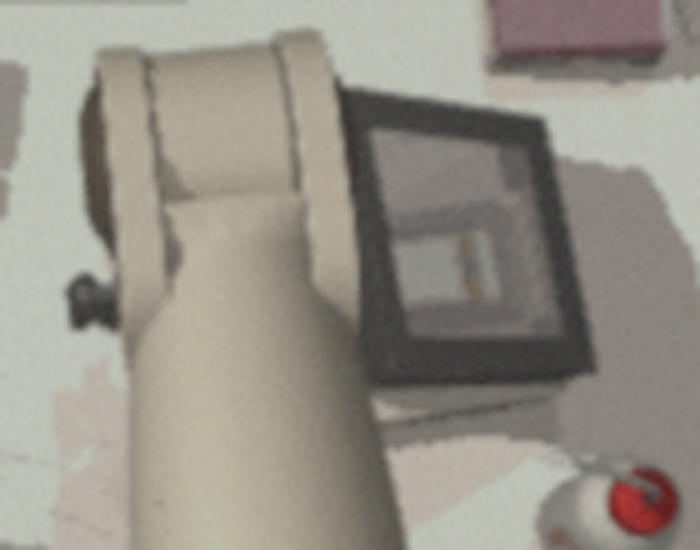

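Call:
servo_tool --steps '[{"x":0.7,"y":-4,"z":0,"yaw":0},{"x":1,"y":-6,"z":0,"yaw":0},{"x":1,"y":-6,"z":0,"yaw":0}]'

```text
time: 19.38
ee_pos: [0.5534, 0.0581, 0.0657]
tcp_rot: [-180.0, 0.2, -170.7]
wrist_force: [-0.3, -0.7, 0.8]
opening: 0.0849
```

Call:
servo_tool --steps '[{"x":0.3,"y":-2,"z":0,"yaw":0},{"x":0.3,"y":-2,"z":0,"yaw":0}]'

```text
time: 19.62
ee_pos: [0.5537, 0.056, 0.0657]
tcp_rot: [-180.0, 0.2, -170.7]
wrist_force: [0.3, -0.5, -0.2]
opening: 0.0852
```

Call:
servo_tool --steps '[{"x":0.3,"y":-2,"z":0,"yaw":0},{"x":0.3,"y":-2,"z":0,"yaw":0}]'

```text
time: 19.88
ee_pos: [0.554, 0.0538, 0.0657]
tcp_rot: [-180.0, 0.2, -170.7]
wrist_force: [-0.0, 0.2, -0.4]
opening: 0.0849
```

TCP is at gel x ≈ -100; no stop force yet, so I continue in small steps.

Call:
servo_tool --steps '[{"x":0.3,"y":-1.5,"z":0,"yaw":0},{"x":0.3,"y":-1.5,"z":0,"yaw":0}]'

```text
time: 20.12
ee_pos: [0.5543, 0.0523, 0.0657]
tcp_rot: [-180.0, 0.2, -170.7]
wrist_force: [-0.3, 1.2, -0.1]
opening: 0.0851
```

Call:
servo_tool --steps '[{"x":0.3,"y":-1.5,"z":0,"yaw":0},{"x":0.3,"y":-1.5,"z":0,"yaw":0}]'

```text
time: 20.38
ee_pos: [0.5543, 0.052, 0.0659]
tcp_rot: [179.9, 0.2, -170.7]
wrist_force: [-2.3, 8.9, 1.0]
opening: 0.0852
```

Run:
```python
from h import *
o=wsnap('w13');print(o['ee_pos'],o['wrist_force'],o['opening'],o['time'])
im,d=camera('top');cv2.imwrite('pics/t13.png',cv2.resize(im[165:225,370:440,::-1],None,fx=8,fy=8,interpolation=2))
```

```text
[0.55432363 0.05203533 0.06585271] [-2.29105345  8.89518763  0.98853721] 0.08517321891222833 20.375
```

View pics/w13.png

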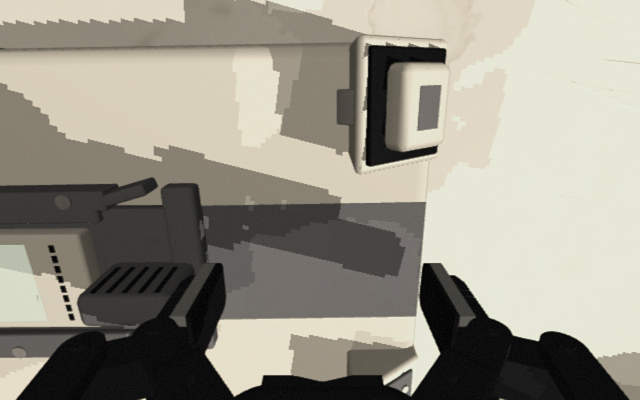

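View pics/t13.png

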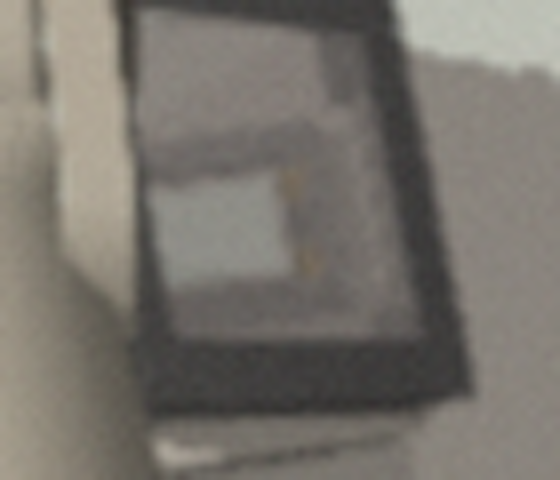

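Call:
servo_tool --steps '[{"x":-1,"y":6,"z":0,"yaw":0},{"x":-4,"y":24,"z":0,"yaw":0},{"x":-8,"y":50,"z":5,"yaw":0},{"x":-12,"y":70,"z":50,"yaw":0},{"x":-16,"y":95,"z":100,"yaw":0},{"x":-16,"y":95,"z":150,"yaw":0},{"x":-60,"y":95,"z":185,"yaw":0},{"x":-90,"y":85,"z":185,"yaw":0},{"x":-90,"y":85,"z":185,"yaw":0},{"x":-90,"y":85,"z":185,"yaw":0}]'

```text
time: 21.72
ee_pos: [0.4646, 0.1375, 0.2506]
tcp_rot: [179.9, 0.2, -170.6]
wrist_force: [0.6, 0.6, -0.5]
opening: 0.0849
```

Run:
```python
from h import *
o=wsnap('w14');print(o['ee_pos'],o['wrist_force'],o['opening'],o['time'])
im,d=camera('top');cv2.imwrite('pics/t14.png',im[:,:,::-1])
a=cv2.imread('pics/w14.png');cv2.imwrite('pics/w14a.png',cv2.resize(a[140:320,0:200],None,fx=3.3,fy=3.3,interpolation=2))
```

```text
[0.46458595 0.13753154 0.25061465] [ 0.64675605  0.60286383 -0.46670655] 0.08486159637751838 21.725
```

View pics/w14.png

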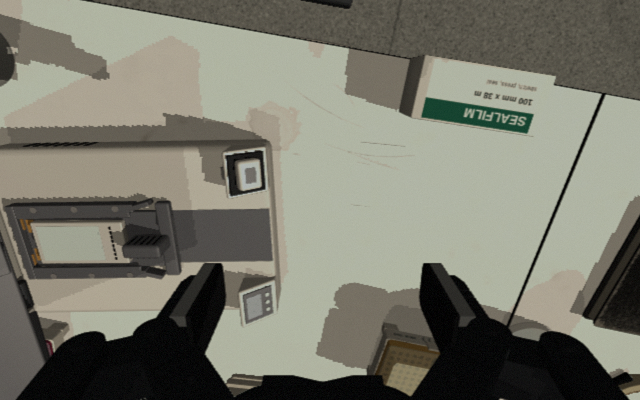

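View pics/w14a.png

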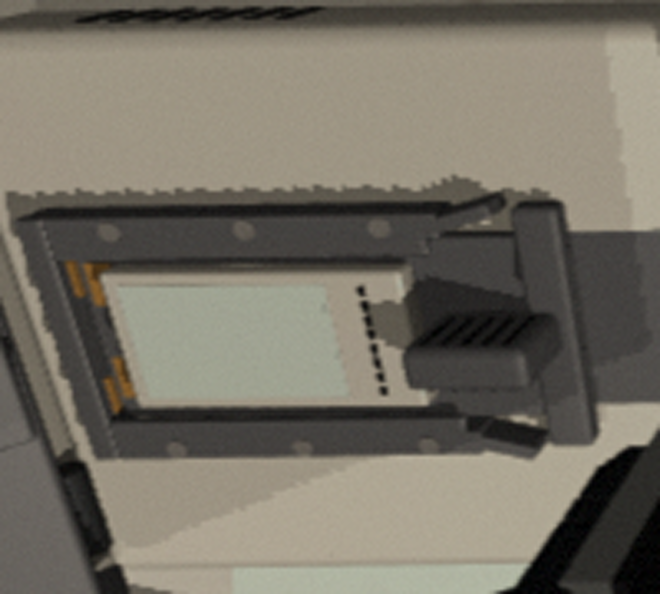

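View pics/t14.png

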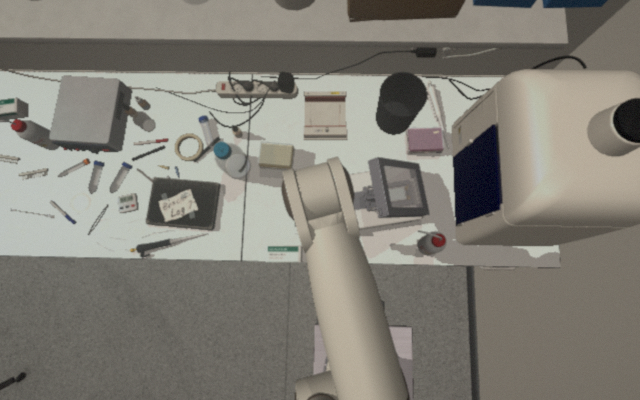

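Run:
```python
from h import *
a=cv2.imread('pics/w14.png');cv2.imwrite('pics/w14b.png',cv2.resize(a[200:285,10:60],None,fx=9,fy=7,interpolation=2))
c=lambda x,y,z:wpt('w14',x/3.3,140+y/3.3,z)
o=np.array([.5705,-.045]);xh=np.array([.1668,-.986]);yh=np.array([.986,.1668])
for n,x,y,z in [('shbackN',562,204,.054),('shbackF',598,440,.054),('stopN',84,264,.051),('stopF',118,408,.051),('noseN',88,264,.051),('noseF',120,405,.051),('mouthN',505,200,.057),('mouthF',547,432,.057)]:
  q=c(x,y,z)[:2]-o;print(n,(q@xh*1e3).round(1),(q@yh*1e3).round(1))
```

```text
shbackN -50.0 -42.9
shbackF -49.6 37.1
stopN 99.3 -23.0
stopF 102.6 26.6
noseN 98.0 -23.0
noseF 101.6 25.5
mouthN -34.9 -45.3
mouthF -35.4 32.3
```

View pics/w14b.png

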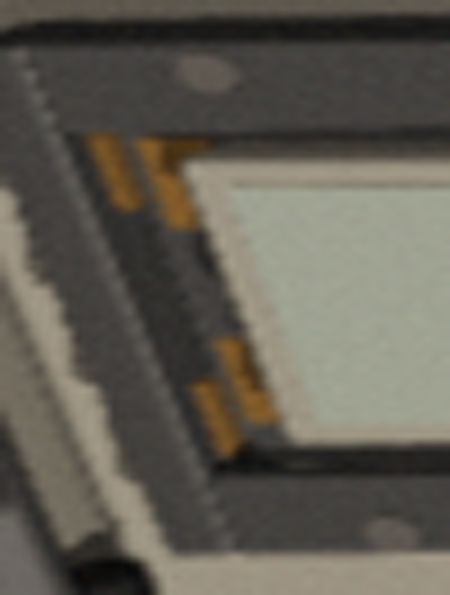

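Run:
```python
from h import *
print(job_done())
```

```text
the job is handed in; nothing more can be done
None
```

I pressed the release button and the cover sprang open. I then gripped the cassette by its fin, turned it end for end and slid it into the rails. With the gripper clear of the cover, I pushed it the rest of the way home with the back of the open front finger. I handed the job in at about 22 s; no verdict was reported.

**Last checks**
- **Seating:** the end stop answered with about 9 N. The grip end measured x ≈ -50 mm in gel_base, which is the home position, and no gap to the stop shows in the wrist picture.
- **Cover and button:** in the pictures the cover stands open and the button is out. I did not measure the cover's angle.
- **Surroundings:** the robot is clear of everything. The bottles and boxes look unmoved, judged from the pictures only.

**What disagreed**
- **Push distance:** the final push went about 4–5 mm further than I had worked out. I put this down to error in my estimate of the gel runner's position and the finger's offset.
- **Sideways position:** measured points of the cassette came out up to about 3 mm off the centre line I had estimated. The rail mouth was off by 6 mm to the same side, so I take this as an error in my centre line.

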